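# Clamp the drip-pole socket to its bracket with a U-bolt

## Robot

A 6-joint arm with a two-finger parallel gripper is mounted at the origin on the work surface. World frame = base frame: x ahead of the robot, y to its left, z up, the work surface at z = 0. Lengths are in mm, angles in rad, forces in N, time in s.
With the tool pointing down it reaches from about 350 to 775 mm from the base axis. Payload 7.3 kg.
Tool frame: the origin (TCP) lies at the very end of the fingers, on their centre line; the grasp point (between the pads) lies 19 mm behind it; x points along the fingers, y is the direction in which the jaws open and shut, and the axes are right-handed (so a half turn about x gives the same grasp; the last joint's range is limited). The gripper opens to 92 mm and grips with 3 to 60 N. Pads are 19 mm wide; open, the fingers measure 130 mm over their backs; the gripper's body (75 mm by 190 mm) begins 47 mm behind the grasp point.
Start: joints at [-1.495, 0.342, 1.524, -0, 1.275, -0.146], TCP at [115.514, -512.154, 226.741] pointing down, gripper open.
Joint ranges: [-2.53, 2.53], [-0.77, 2.02], [0.04, 2.7], [-1, 4.14], [0.28, 2.66], [-3.11, 3.11]. Speed limits (rad/s): [2.57, 2.57, 3.14, 3.14, 3.14, 3.14].

## Interface

Orientations are given as [roll, pitch, yaw] about the fixed x, y, z axes, in that order (R = Rz(yaw) Ry(pitch) Rx(roll)).
In Python, from plant import bot gives the robot as it stands.
- The arm moves only by the tool step_arm, never from a script. Its argument "targets" is a list that holds one entry, the list of rows, each a list of 4 numbers: the shift along the tool's x, y, z in m, then the turn about the tool's x in degrees. A call has exactly 5 rows; each row is the pose to reach, as a shift and turn from the pose measured when the call began, along the tool's axes at that moment; what a row does not reach only later rows make up. A row lasts 1/12 s, in which the tool goes at most 41.7 mm and 7.16 degrees, less where a joint would pass 70% of its speed; a pose out of reach is approached as far as the arm can. A call with a gripper value outside its range is refused whole. "jaw" is the closure, from 0 (fully open) to 1 (shut), set as the call begins (left out, the last holds). The fingers move at their own pace and stop on an object; the grip force is fixed at half the most. Time passes only in rows, so rows that repeat a pose let the fingers close, or fill a call up. It gives the time, the measured TCP pose, the force and the opening at its end, in the units of the state.
- bot.get_obs(): the state, without advancing time (a new reading comes with each control period).
- bot.capture(name): name is "scene" or "top" or "wrist"; returns a dict with "color" (420x560x3 uint8, red, green, blue), "depth" (420x560 float32, mm along the optical axis (not along the pixel's ray), 0 where there is no reading), "fov_y" (degrees; the focal length in pixels is half the picture's height over the tangent of half this angle, whatever the lens; pixels are square), "cx", "cy" (the principal point, pixels), "dist_coeffs" ([k1, k2, p1, p2, k3] as OpenCV has them; the pictures are not rectified), "rvec" (rotation vector, rad) and "tvec" (3), from world to camera coordinates, as OpenCV has them. Camera axes: x right, y down, z forward; pixel columns grow to the right and rows downward; lengths in mm; the calibration is good to about 2 mm. A picture is of the moment at which its call begins.
- bot.close_job(): hands the job in, once; it reports no verdict.
The state is a dict: "time": time; "joint_positions": joint angles; "dq": joint speeds; "tau": joint torques, N m; "tool_pos": TCP position; "tcp_rot": TCP orientation; "contact_force": force on the tool from outside, world axes, zero at the start; "moment": the same for the moment, N m; "grip_width": finger opening in mm.
Only numpy, scipy, OpenCV 4.12 (cv2) and the standard library are available. Lean on these libraries where they do the work, as an engineer would, in place of code of your own. Each camera call takes 0.05 s, during which the arm holds its last target. There are 200 camera calls.

## Task

Stand the short steel pole socket in the saddle of the counter bracket. Then push the U-bolt around it, with both legs going through the bracket's two holes at once, until its bow is fully home and snug against the socket; leave the carton, the jar and the vial tray where they are.

Things in the scene. Friction and masses are not known exactly. Their poses are not given: they have to be found in the camera images.
- bracket: Fixed bright-metal base plate 300 x 320 x 6 mm carrying a dark steel upright. Origin: counter level; base spans x -140..160, y -160..160 mm. x points from the open front to the upright (roughly away from the robot), y left, z up. Socket and U-bolt start on its top (z 6), one on the left half, one on the right. Low screw heads (4 mm) near the corners; behind the upright a thin gusset (y -4..4, top z 28).
- seat (a point): Centre of the socket's underside when it touches both saddle ribs: bracket x 75.8, y 0, z 6 mm. The saddle is two vertical ribs on the upright's front face: y 11..19 and -19..-11, x 90..100, top z 40 mm.
- bow_home (a point): Where the middle of the bow's centre line is when the U-bolt is fully home against the seated socket: bracket x 51.8, y 0, z 12 mm.
- hole_left (a point): Left hole (bracket y +30 mm) at the upright's front face, at leg-axis height z 12. The upright is x 100..108, y -48..48, top z 40 mm. The two holes are square, 16 x 16 mm, right through, centred at y +30 and -30, lower edges flush with the base's top (z 6..22).
- hole_right (a point): Right hole (bracket y -30 mm, z 12 mm) at the upright's front face, like the left one.
- post: The pole socket: short loose upright round steel post, 36 mm diameter, 55 mm tall, about 0.35 kg, a dark bore drawn on top (solid). Origin: centre of its underside, z up.
- ubolt: Loose square U-bolt of 12 mm round steel bar, 0.22 kg, lying flat, 86 long, 72 mm wide. Legs parallel, 60 mm between centre lines (48 clear), rounded dark threaded ends; bow straight over its middle 44 mm. Origin: underside, midway between the legs, 40 mm from bow centre line and from leg ends; x along the legs to their ends, z up. Legs start pointing towards the upright within 0.5 rad.
- bow (a point): Middle of the bow's centre line, on the bar's axis (ubolt x -40, z 6 mm).
- tips (a point): Point midway between the two leg ends, at the height of the bar's axis (ubolt x +40, z 6 mm).
- carton: Bystander: plain white paper carton 100 x 70 x 55 mm high, loose, beside the plate. Origin: centre of its underside.
- jar: Bystander: amber glass jar, 48 mm diameter, 75 mm tall, loose, beside the plate. Origin: centre of its underside.
- vial_tray: Bystander: open white plastic tray 90 x 160 x 35 mm with vials up to 47 mm high, loose. Origin: centre of its underside.
Not all that is in view belongs to the job. There is more than one size of the ubolt; the one meant has the size given above.

How it is judged (in metres and radians):
On the way, in this order (a step that is already met when the one before it is completed fails the run):
1. the socket stands in the saddle, touching both ribs (within 6 mm of the seat), before the U-bolt goes in (horizontal distance between post and seat below 0.006 m and angle between post's own z axis and vertical below 0.1 rad), for 0.2 s.
2. both U-bolt legs are through the two holes, one on each side of the seated socket (leg ends past the back of the upright) (all of step 1 and y of tips in the frame of bracket between -0.006 and 0.006 m and y of bow in the frame of bracket between -0.006 and 0.006 m and angle between the x axis of ubolt and the x axis of bracket, either way round below 0.12 rad and z of each of bow, tips in the frame of bracket below 0.018 m and x of tips in the frame of bracket above 0.11 m), for 0.1 s.
At the end, for the whole second after the job is handed in: The socket stands upright in the saddle (within 6 mm of the seat, tilt under 0.1 rad); the U-bolt lies flat around it with both legs through the two holes, square to the upright within 0.12 rad and centred within 6 mm, its bow within 4 mm of fully home against the socket; both at rest (all of step 2 and x of bow in the frame of bracket between 0.0478 and 0.0558 m and linear speed of each of post, ubolt below 0.02 m/s); the robot touches nothing.
It fails at once if the carton is moved more than 30 mm or tipped (distance of carton from where it was at the start of the episode above 0.03 m or angle between carton's own z axis and vertical above 0.4 rad).
It fails at once if the jar is moved more than 30 mm or tipped (distance of jar from where it was at the start of the episode above 0.03 m or angle between jar's own z axis and vertical above 0.4 rad).
It fails at once if the vial tray is moved more than 30 mm or tipped (distance of vial_tray from where it was at the start of the episode above 0.03 m or angle between vial_tray's own z axis and vertical above 0.4 rad).
It also fails if it takes over 64 s, if anything falls off the work surface, if the arm or the gripper's body presses on something with over 40 N, if the wrist force passes 120 N, or if a joint passes its speed limit or range.

## Working session

There is one attempt and no reset: what is moved stays moved. The work goes in short steps, Python scripts to look and compute and a tool call to move; the robot and the scene stay as the last step left them, time stands still between calls to the robot, and variables do not carry over. Pictures are saved under pics/ and viewed, about 8 in all and at most 12, crops included, and the job is handed in when it is done.

Besides the shell and the picture viewer there is one more tool, called after "Request:" by a JSON object that holds its "op" and its "data". step_arm: Moves the arm, as the interface text tells. Its arguments: {"type":"object","properties":{"targets":{"type":"array","items":{"type":"array","items":{"type":"array","items":{"type":"number"}}}},"jaw":{"type":"number"}},"required":["targets"]}

```bash
ls; mkdir -p pics
cat > h.py <<'E'
import numpy as np, cv2, pickle
from plant import bot
from scipy.spatial.transform import Rotation as R
def cap(n,save=None):
    c=bot.capture(n); 
    c['f']=210/np.tan(np.radians(c['fov_y'])/2)
    c['K']=np.array([[c['f'],0,c['cx']],[0,c['f'],c['cy']],[0,0,1.]])
    c['D']=np.array(c['dist_coeffs'],float)
    c['Rm']=cv2.Rodrigues(np.array(c['rvec'],float))[0]; c['t']=np.array(c['tvec'],float).ravel()
    if save: pickle.dump(c,open(save+'.pkl','wb')); cv2.imwrite('pics/'+save+'.png',c['color'][:,:,::-1])
    return c
def load(s): return pickle.load(open(s+'.pkl','rb'))
def onplane(c,uv,z):
    n=cv2.undistortPoints(np.array(uv,float).reshape(-1,1,2),c['K'],c['D']).reshape(-1,2)
    d=np.c_[n,np.ones(len(n))]@c['Rm']; o=-c['Rm'].T@c['t']
    s=(z-o[2])/d[:,2]; return o+s[:,None]*d
def bydepth(c):
    h,w=c['depth'].shape; v,u=np.mgrid[:h,:w]
    n=cv2.undistortPoints(np.stack([u,v],-1).reshape(-1,1,2).astype(float),c['K'],c['D']).reshape(-1,2)
    P=np.c_[n,np.ones(len(n))]*c['depth'].reshape(-1,1)
    return ((P-c['t'])@c['Rm']).reshape(h,w,3)
def proj(c,P): return cv2.projectPoints(np.array(P,float).reshape(-1,1,3),c['Rm'],c['t'],c['K'],c['D'])[0].reshape(-1,2)
E
python3 - <<'E'
from h import *
s=cap('scene','scene0');t=cap('top','top0')
o=bot.get_obs();print(o)
a=np.hstack([s['color'],t['color']])
for c in(s,t):print(c['fov_y'],-c['Rm'].T@c['t'],c['D'])
E
```

```text
pics
{'time': 0.1, 'joint_positions': array([-1.49500923e+00,  3.42645536e-01,  1.52489485e+00,  9.42560678e-07,
        1.27541144e+00, -1.45999641e-01]), 'dq': array([ 0.00113521, -0.00107874, -0.00294645, -0.00075024,  0.00090727,
       -0.00050537]), 'tau': array([ 1.63008372e-03, -4.32004058e+01, -2.44695014e+01,  7.19258236e-02,
        5.26417745e-02, -6.18128183e-05]), 'tool_pos': array([ 115.48084522, -511.77829541,  226.12766102]), 'tcp_rot': array([-1.71745914,  1.56943715,  1.64591998]), 'contact_force': array([-0.20884924,  0.30005951,  0.4885903 ]), 'moment': array([ 0.00078845,  0.01495882, -0.01774251]), 'grip_width': 91.84691826550986}
57.04148942520164 [1107.54212845  246.00877948  802.47821582] [0.02724787 0.         0.         0.         0.        ]
43.899754848606584 [ 408.55375912   44.96574581 1098.58236986] [-0.11065406  0.          0.          0.          0.        ]
```

View pics/top0.png

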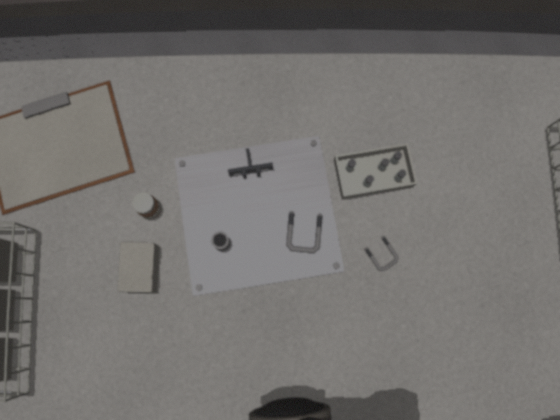

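View pics/scene0.png

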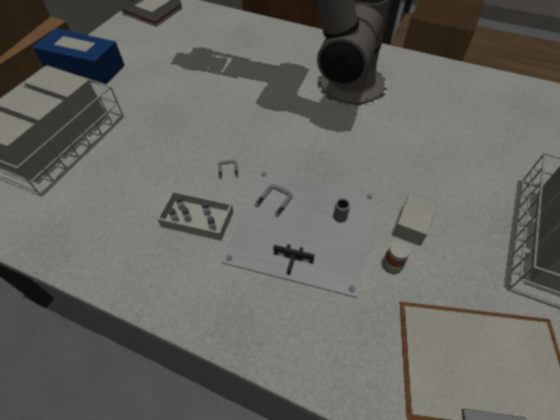

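The top picture shows the bracket plate with its corner screws at (182,163), (314,143), (336,266) and (199,287), and the upright at (250,169). The post is at (221,241).

U-bolt candidates:
- The big one on the plate at (304,232), which matches the description (on the plate, legs towards the upright).
- The small one beside the plate at (381,254), a decoy.

The jar is at (145,204), the carton at (137,267) and the tray at (373,172). I'll check the choice in an enlarged crop.

Run:
```python
from h import *
t=load('top0')
c=t['color'][130:300,170:410][:,:,::-1]
c=cv2.convertScaleAbs(cv2.resize(c,None,fx=3.3,fy=3.3,interpolation=cv2.INTER_CUBIC),alpha=1.6)
cv2.imwrite('pics/crop1.png',c)
sc=onplane(t,[(182,163),(314,143),(336.5,266),(199,287)],10)
print(sc.round(1), sc.mean(0))
print('post',onplane(t,[(220.5,240)],61).round(1))
print('ub legs,bow',onplane(t,[(291,213),(319.5,215),(290,247),(317,250)],12).round(1))
```

```text
[[713.2 234.   10. ]
 [754.6 -53.3  10. ]
 [486.5 -92.8  10. ]
 [446.8 193.9  10. ]] [600.26374756  70.46364745  10.        ]
post [[538.1 144.6  61. ]]
ub legs,bow [[ 5.998e+02  2.000e-01  1.200e+01]
 [ 5.947e+02 -6.010e+01  1.200e+01]
 [ 5.276e+02  3.700e+00  1.200e+01]
 [ 5.205e+02 -5.270e+01  1.200e+01]]
```

View pics/crop1.png

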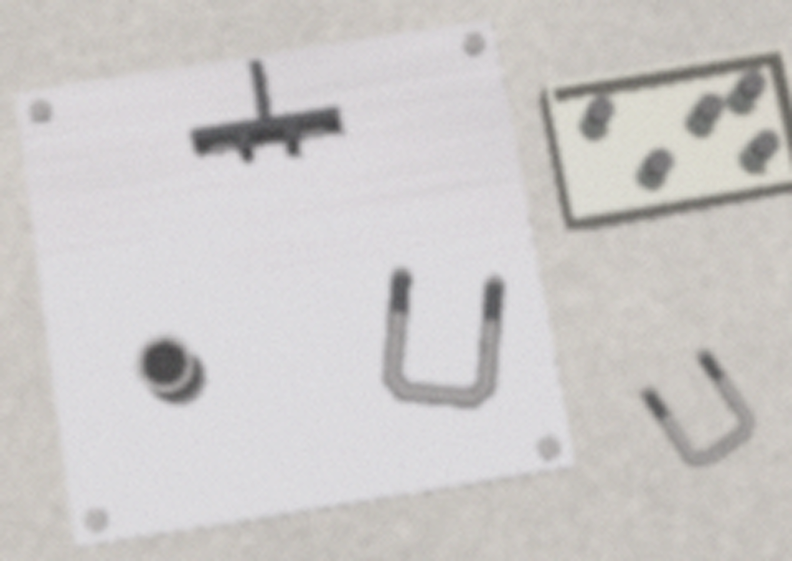

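The crop confirms the choice. The bolt on the plate has legs about 60 mm apart, which fits the size given; the one off the plate is smaller. Next I'll work out the move to above the post.

```bash
cat >> h.py <<'E'
BY=np.radians(8.5); BO=np.array([590.4,69.0])
def b2w(x,y): 
    c,s=np.cos(BY),np.sin(BY); return BO+np.array([c*x-s*y,s*x+c*y])
def w2b(p):
    c,s=np.cos(BY),np.sin(BY); d=np.array(p)[...,:2]-BO; return np.stack([c*d[...,0]+s*d[...,1],-s*d[...,0]+c*d[...,1]],-1)
def go(x,y,z,jaw=None):
    """shift (mm, tool axes) + turn deg to put TCP at x,y,z with jaw axis along world angle jaw (rad, mod pi)"""
    o=bot.get_obs(); Rt=R.from_euler('xyz',o['tcp_rot']).as_matrix()
    d=Rt.T@(np.array([x,y,z])-o['tool_pos']); t=0
    if jaw is not None:
        ty=Rt.T@np.array([np.cos(jaw),np.sin(jaw),0]); t=np.degrees(np.arctan2(ty[2],ty[1])); t=(t+90)%180-90
    print('pos',o['tool_pos'].round(1),'q6 %.2f'%o['joint_positions'][5],'F',o['contact_force'].round(1),'w %.1f'%o['grip_width'],'ytool',Rt[:,1].round(3),'xtool',Rt[:,0].round(3))
    print('shift mm',d.round(1),'turn',t.round(2))
E
python3 - <<'E'
from h import *
go(470,100,250,BY+np.pi/2)
print(b2w(75.8,0),w2b([538.1,144.6]))
E
```

```text
pos [ 115.5 -511.8  226.1] q6 -0.15 F [-0.2  0.3  0.5] w 91.8 ytool [ 0.22  -0.976 -0.001] xtool [-0.     0.001 -1.   ]
shift mm [ -23.1 -518.8 -480.4] turn 4.21
[665.36740244  80.20395336] [-40.55113817  82.50003147]
```

Request:
{"op": "step_arm", "data": {"targets": [[[-0.01, -0.15, -0.16, 1], [-0.02, -0.15, -0.16, 2], [-0.03, -0.15, -0.16, 4], [-0.044, -0.15, -0.16, 4], [-0.044, -0.15, -0.16, 4]]], "jaw": 0}}

```text
time: 0.52
tool_pos: [230.0, -341.5, 265.0]
tcp_rot: [-1.509, 1.568, 1.784]
contact_force: [0.9, -1.0, 0.6]
grip_width: 91.8
```

Request:
{"op": "step_arm", "data": {"targets": [[[0, -0.04, -0.04, 0], [0, -0.07, -0.075, 0], [0, -0.1, -0.11, 0], [0, -0.13, -0.14, 0], [0, -0.15, -0.16, 0]]]}}

```text
time: 0.93
tool_pos: [358.4, -177.6, 265.4]
tcp_rot: [-1.534, 1.568, 1.759]
contact_force: [1.6, -1.3, 0.4]
grip_width: 91.7
```

Request:
{"op": "step_arm", "data": {"targets": [[[0, -0.04, -0.04, 0], [0, -0.07, -0.075, 0], [0, -0.1, -0.11, 0], [0, -0.13, -0.14, 0], [0, -0.14, -0.15, 0]]]}}

```text
time: 1.35
tool_pos: [486.5, -14.4, 265.6]
tcp_rot: [-1.414, 1.568, 1.879]
contact_force: [0.6, -1.8, 0.6]
grip_width: 91.6
```

Run:
```python
from h import *
go(510,70,270,BY+np.pi/2)
```

```text
pos [486.5 -14.4 265.6] q6 1.23 F [ 0.6 -1.8  0.6] w 91.6 ytool [ 0.151 -0.989 -0.003] xtool [-0.001  0.003 -1.   ]
shift mm [ -4.2 -79.9 -35.9] turn 0.17
```

Request:
{"op": "step_arm", "data": {"targets": [[[-0.004, -0.03, -0.02, 0], [-0.004, -0.06, -0.036, 0.2], [-0.004, -0.08, -0.036, 0.2], [-0.004, -0.08, -0.036, 0.2], [-0.004, -0.08, -0.036, 0.2]]]}}

```text
time: 1.77
tool_pos: [509.7, 70.9, 269.3]
tcp_rot: [-1.031, 1.567, 2.26]
contact_force: [0.1, 0.4, -0.0]
grip_width: 91.8
```

Run:
```python
from h import *
w=cap('wrist','w1'); print(w['fov_y'],-w['Rm'].T@w['t'],w['Rm'][2],w['D'])
print(proj(w,[[*b2w(75.8,0),6],[538,145,61]]))
c=cv2.convertScaleAbs(w['color'][:,:,::-1],alpha=1.6); cv2.imwrite('pics/w1b.png',cv2.resize(c,None,fx=1.42,fy=1.42,interpolation=cv2.INTER_CUBIC))
```

```text
69.57014287651258 [579.82791834  81.11585602 427.16982742] [-0.26246262 -0.03640874 -0.96425504] [0.01984774 0.         0.         0.         0.        ]
[[289.66631002  56.89565936]
 [220.62859867 154.14757995]]
```

View pics/w1b.png

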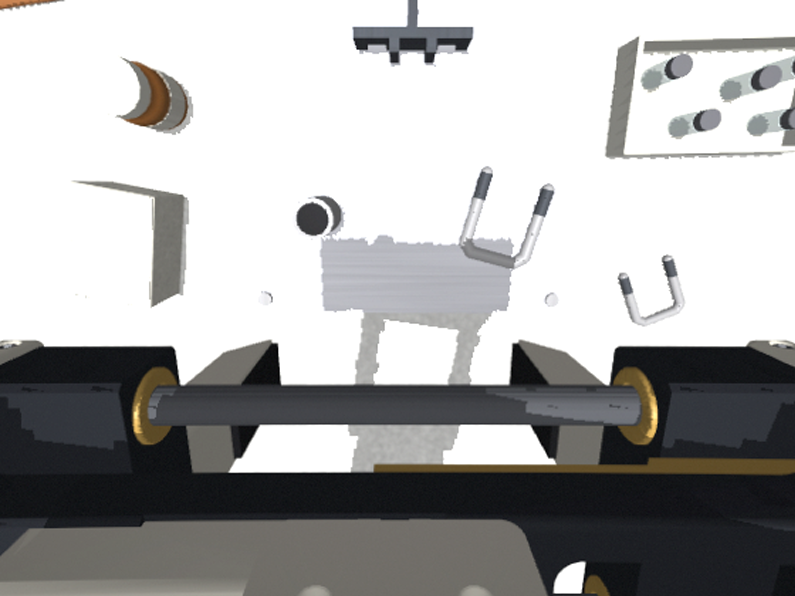

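Picture 4, wrist view at 1.42x. The upright's top face runs from (354,27) to (472,38) and the post top is centred at (314,217). The U-bolt leg ends are at (487,170) and (547,187), and its bow corners at (463,246) and (514,265). I'll turn these into positions and cross-check against depth.

Run:
```python
from h import *
w=load('w1'); f=lambda L:np.array(L)/1.42
print('upr',w2b(onplane(w,f([(354,27),(472,27),(354,38),(472,38)]),40)).round(1))
print('post',onplane(w,f([(314,217)]),61).round(1))
print('ub',onplane(w,f([(487,170),(547,187),(463,246),(514,265)]),12).round(1))
P=bydepth(w)
def sel(zlo,zhi,x0,x1,y0,y1):
    Q=P.reshape(-1,3); b=w2b(Q); m=(Q[:,2]>zlo)&(Q[:,2]<zhi)&(b[:,0]>x0)&(b[:,0]<x1)&(b[:,1]>y0)&(b[:,1]<y1); return Q[m]
u=sel(34,46,85,115,-60,60); b=w2b(u); print('upright top n',len(u),b.min(0),b.max(0),np.median(u[:,2]))
m=(abs(b[:,1])>22)&(b[:,0]>95); print('fit',np.polyfit(b[m,1],b[m,0],1),'med',np.median(b[m],0))
p=sel(55,67,-80,0,40,120); print('post top',len(p),p.mean(0),np.median(p[:,2]),(p.min(0)+p.max(0))/2,np.ptp(p,axis=0))
q=sel(13.5-3,24,-120,60,-150,-20); print('ubolt pts',len(q),np.median(q[:,2]));print(cv2.minAreaRect(q[:,:2].astype(np.float32)))
pl=sel(-5,15,-100,60,-20,30);print('plate z',np.median(pl[:,2]))
```

```text
upr [[107.3  47. ]
 [107.3 -46.4]
 [ 99.7  47.2]
 [ 99.6 -46.8]]
post [[539.7 144.6  61. ]]
ub [[600.8  -0.9  12. ]
 [594.2 -59.2  12. ]
 [528.4   7.4  12. ]
 [517.4 -45.5  12. ]]
upright top n 937 [ 90.04052247 -47.45070771] [107.86113106  48.65540148] 39.902383028027444
fit [2.31472333e-03 1.03292672e+02] med [103.26541645 -22.33305174]
post top 708 [538.7107264  145.87459468  61.13810101] 61.2246979736615 [538.34321611 146.27155409  59.50527092] [34.87208086 35.21691678  8.64760915]
ubolt pts 1424 16.865087378970586
((549.3544311523438, -42.95229721069336), (108.86495971679688, 99.95188903808594), 83.73294830322266)
plate z 6.004978285279068
```

Run:
```python
from h import *
go(539.0,145.5,14,BY+np.pi/2)
```

```text
pos [509.8  69.9 269.5] q6 1.41 F [ 1.  -0.1 -0.9] w 92.0 ytool [ 0.148 -0.989 -0.003] xtool [-0.002  0.002 -1.   ]
shift mm [255.6 -69.7 -40.5] turn 0.02
```

Request:
{"op": "step_arm", "data": {"targets": [[[0.02, -0.03, -0.02, 0], [0.05, -0.0697, -0.0405, 0], [0.085, -0.0697, -0.0405, 0], [0.12, -0.0697, -0.0405, 0], [0.15, -0.0697, -0.0405, 0]]]}}

```text
time: 2.23
tool_pos: [538.5, 144.4, 117.1]
tcp_rot: [-0.63, 1.567, 2.659]
contact_force: [0.7, 0.1, -0.1]
grip_width: 91.3
```

Run:
```python
from h import *
go(539.0,145.5,14,BY+np.pi/2)
```

```text
pos [538.5 144.4 117.1] q6 1.54 F [ 0.7  0.1 -0.1] w 91.3 ytool [ 0.148 -0.989 -0.002] xtool [-0.004  0.002 -1.   ]
shift mm [103.1  -0.8  -1. ] turn -0.0
```

Request:
{"op": "step_arm", "data": {"targets": [[[0.035, -0.001, -0.001, 0], [0.07, -0.001, -0.001, 0], [0.095, -0.001, -0.001, 0], [0.103, -0.001, -0.001, 0], [0.103, -0.001, -0.001, 0]]]}}

```text
time: 2.65
tool_pos: [537.8, 144.2, 12.2]
tcp_rot: [-0.289, 1.563, 3.0]
contact_force: [-0.0, -0.1, 0.2]
grip_width: 92.1
```

Request:
{"op": "step_arm", "data": {"targets": [[[0, 0, 0, 0], [0, 0, 0, 0], [0, 0, 0, 0], [0, 0, 0, 0], [0, 0, 0, 0]]], "jaw": 1}}

```text
time: 3.07
tool_pos: [538.4, 144.3, 13.4]
tcp_rot: [-0.375, 1.565, 2.913]
contact_force: [-0.0, 0.3, 0.5]
grip_width: 63.1
```

Request:
{"op": "step_arm", "data": {"targets": [[[0, 0, 0, 0], [0, 0, 0, 0], [0, 0, 0, 0], [0, 0, 0, 0], [0, 0, 0, 0]]]}}

```text
time: 3.48
tool_pos: [538.5, 144.5, 13.5]
tcp_rot: [-0.415, 1.565, 2.874]
contact_force: [-1.1, 1.4, 1.0]
grip_width: 35.9
```

Request:
{"op": "step_arm", "data": {"targets": [[[-0.005, 0, 0, 0], [-0.015, 0, 0, 0], [-0.02, 0, 0, 0], [-0.02, 0, 0, 0], [-0.02, 0, 0, 0]]]}}

```text
time: 3.9
tool_pos: [538.9, 144.4, 34.0]
tcp_rot: [-0.491, 1.566, 2.797]
contact_force: [-0.0, -0.5, -2.8]
grip_width: 35.5
```

Run:
```python
from h import *
x,y=b2w(60,0.4); go(x,y,33,BY+np.pi/2)
```

```text
pos [538.9 144.4  34. ] q6 1.55 F [-0.  -0.5 -2.8] w 35.5 ytool [ 0.146 -0.989 -0.002] xtool [-0.005  0.002 -1.   ]
shift mm [  0.4  81.7 -99.9] turn -0.09
```

Request:
{"op": "step_arm", "data": {"targets": [[[0, 0.02, -0.025, 0], [0, 0.042, -0.05, 0], [0, 0.06, -0.075, 0], [0, 0.075, -0.092, 0], [0, 0.0817, -0.0999, 0]]]}}

```text
time: 4.32
tool_pos: [652.0, 76.0, 32.9]
tcp_rot: [-0.49, 1.567, 2.797]
contact_force: [0.4, -0.2, -3.5]
grip_width: 35.4
```

Run:
```python
from h import *
x,y=b2w(60,0.4); go(x,y,14.5,BY+np.pi/2)
w=cap('wrist','w2'); c=w['color'][:,:,::-1]
cv2.imwrite('pics/w2b.png',cv2.resize(c[:330,100:480],None,fx=1.8,fy=1.8,interpolation=cv2.INTER_CUBIC))
```

```text
pos [652.   76.   32.9] q6 1.42 F [ 0.4 -0.2 -3.5] w 35.4 ytool [ 0.144 -0.99  -0.002] xtool [-0.003  0.001 -1.   ]
shift mm [18.4 -2.6  1.9] turn -0.2
```

View pics/w2b.png

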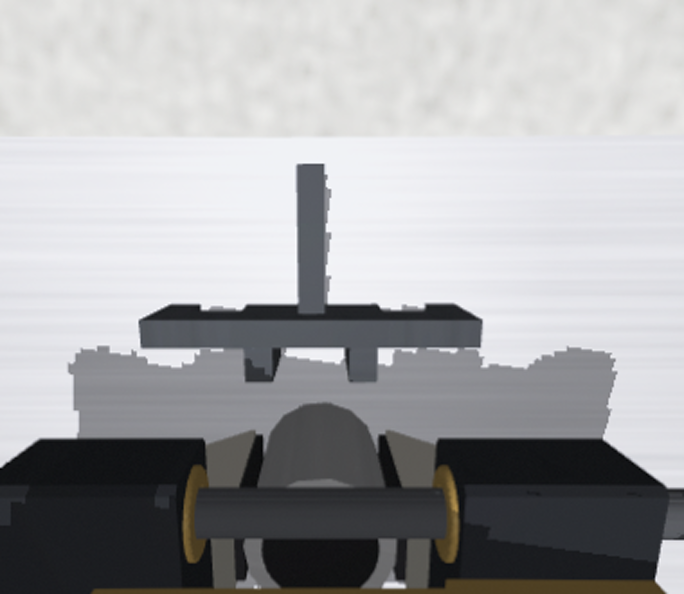

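Picture 5. The upright's top face has corners at (139,320), (482,320), (139,347) and (482,347). The ribs span columns 245–377, the gusset is centred at 311, and the post is centred at column 321.

Run:
```python
from h import *
w=load('w2'); f=lambda L:np.array(L)/1.8+[100,0]
a=onplane(w,f([(139,320),(482,320),(139,347),(482,347)]),40);b=w2b(a)
print('upr',b.round(1),b.mean(0), np.degrees(np.arctan2(*(a[0]-a[1])[:2])))
print('ribs',w2b(onplane(w,f([(245,381),(377,381)]),40)).round(2))
P=bydepth(w).reshape(-1,3);b=w2b(P)
m=(abs(P[:,2]-40)<4)&(b[:,0]>85)&(b[:,0]<115)&(abs(b[:,1])<60);u=b[m];print(len(u),u.min(0),u.max(0))
k=(u[:,0]>96);print('slope',np.polyfit(u[k,1],u[k,0],1))
m=(P[:,2]>72)&(P[:,2]<84)&(b[:,0]<90)&(b[:,0]>30)&(abs(b[:,1])<25);u=b[m];print('post',len(u),np.median(P[m,2]),u.min(0),u.max(0))
o=bot.get_obs();print('tcp b',w2b(o['tool_pos']))
```

```text
upr [[108.2  48.2]
 [107.9 -47.4]
 [100.5  48.9]
 [100.2 -47.9]] [104.23126834   0.45487883] -8.320835441264267
ribs [[ 90.46  19.4 ]
 [ 90.35 -18.58]]
3724 [ 90.40659172 -47.52026264] [108.69881863  48.83715876]
slope [1.52190435e-03 1.04221706e+02]
post 3201 80.45338435876913 [ 50.44401071 -22.32416998] [80.15530095 18.18717453]
tcp b [62.41659066 -2.73537635]
```

```bash
sed -i 's/^BY=.*/BY=np.radians(8.4); BO=np.array([590.65,69.45])/' h.py
python3 - <<'E'
from h import *
x,y=b2w(62,0); go(x,y,14.5,BY+np.pi/2)
x,y=b2w(75,0); go(x,y,14.5,BY+np.pi/2)
print(w2b([665.36+.15,80.2+.45]))
E
```

```text
pos [652.5  75.5  32.8] q6 1.42 F [ 1.3 -0.6 -2.9] w 35.8 ytool [ 0.144 -0.99  -0.001] xtool [-0.003  0.001 -1.   ]
shift mm [18.3 -3.   0.1] turn -0.13
pos [652.5  75.5  32.8] q6 1.42 F [ 1.3 -0.6 -2.9] w 35.8 ytool [ 0.144 -0.99  -0.001] xtool [-0.003  0.001 -1.   ]
shift mm [ 18.3  -3.  -12.9] turn -0.13
[75.69305677  0.14407461]
```

Request:
{"op": "step_arm", "data": {"targets": [[[0.005, -0.003, 0, 0], [0.01, -0.003, 0, 0], [0.0175, -0.003, 0, 0], [0.0175, -0.003, -0.006, 0], [0.0175, -0.003, -0.01, 0]]]}}

```text
time: 4.78
tool_pos: [661.3, 80.7, 14.6]
tcp_rot: [-0.4, 1.567, 2.887]
contact_force: [0.7, -0.2, -2.4]
grip_width: 35.6
```

Run:
```python
from h import *
x,y=b2w(76.5,0); go(x,y,14.5,BY+np.pi/2)
```

```text
pos [661.3  80.7  14.6] q6 1.43 F [ 0.7 -0.2 -2.4] w 35.6 ytool [ 0.145 -0.989 -0.002] xtool [-0.004  0.001 -1.   ]
shift mm [ 0.1  0.8 -4.9] turn -0.08
```

Request:
{"op": "step_arm", "data": {"targets": [[[0.0005, 0.001, -0.002, 0], [0.001, 0.001, -0.004, 0], [0.001, 0.001, -0.005, 0], [0.001, 0.001, -0.005, 0], [0.001, 0.001, -0.005, 0]]]}}

```text
time: 5.2
tool_pos: [665.9, 80.7, 13.3]
tcp_rot: [-0.39, 1.565, 2.897]
contact_force: [-1.0, 1.4, -5.1]
grip_width: 35.5
```

Run:
```python
from h import *
x,y=b2w(76.5,0); go(x,y,14.5,BY+np.pi/2)
w=cap('wrist','w3'); c=w['color'][:,:,::-1]
cv2.imwrite('pics/w3b.png',cv2.resize(c[:330,100:480],None,fx=1.8,fy=1.8,interpolation=cv2.INTER_CUBIC))
```

```text
pos [665.9  80.7  13.3] q6 1.43 F [-1.   1.4 -5.1] w 35.5 ytool [ 0.145 -0.989 -0.002] xtool [-0.005  0.001 -1.   ]
shift mm [-1.2  0.1 -0.4] turn -0.08
```

View pics/w3b.png

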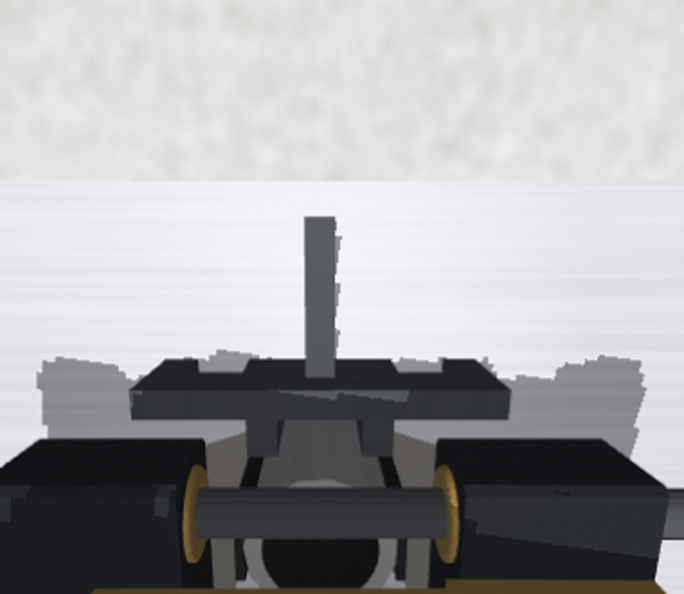

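Picture 6 shows the post between and against the ribs (rib tips at (262,455) and (377,455)), centred to within about a pixel. I'll push it forward a little more, then release.

Request:
{"op": "step_arm", "data": {"targets": [[[0, 0, -0.001, 0], [0, 0, -0.002, 0], [0, 0, -0.003, 0], [0, 0, -0.003, 0], [0, 0, -0.003, 0]]]}}

```text
time: 5.67
tool_pos: [666.2, 80.8, 13.3]
tcp_rot: [-0.206, 1.559, 3.081]
contact_force: [-10.4, -1.7, 3.2]
grip_width: 35.7
```

Request:
{"op": "step_arm", "data": {"targets": [[[0, 0, 0, 0], [0, 0, 0, 0], [0, 0, 0, 0], [0, 0, 0, 0], [0, 0, 0, 0]]], "jaw": 0}}

```text
time: 6.08
tool_pos: [666.8, 80.7, 13.7]
tcp_rot: [-0.216, 1.561, 3.071]
contact_force: [0.3, 0.2, 1.0]
grip_width: 64.3
```

Request:
{"op": "step_arm", "data": {"targets": [[[0, 0, 0, 0], [0, 0, 0, 0], [0, 0, 0, 0], [0, 0, 0, 0], [0, 0, 0, 0]]]}}

```text
time: 6.5
tool_pos: [666.8, 80.7, 13.7]
tcp_rot: [-0.213, 1.561, 3.074]
contact_force: [-0.1, -0.7, 0.9]
grip_width: 91.3
```

Run:
```python
from h import *
x,y=b2w(76.5,0); go(x,y,90,BY+np.pi/2)
```

```text
pos [666.8  80.7  13.7] q6 1.43 F [-0.1 -0.7  0.9] w 91.3 ytool [ 0.145 -0.989 -0.002] xtool [-0.01   0.001 -1.   ]
shift mm [-76.3  -0.1   1.3] turn -0.07
```

Request:
{"op": "step_arm", "data": {"targets": [[[-0.03, 0, 0, 0], [-0.07, 0, 0, 0], [-0.11, 0, 0.001, 0], [-0.135, 0, 0.03, 0], [-0.135, 0, 0.06, 0]]]}}

```text
time: 6.92
tool_pos: [612.3, 71.9, 155.6]
tcp_rot: [-3.067, 1.568, 0.221]
contact_force: [0.7, 0.1, 1.1]
grip_width: 91.8
```

Run:
```python
from h import *
go(500,-25,150,np.radians(83.5))
```

```text
pos [612.3  71.9 155.6] q6 1.42 F [0.7 0.1 1.1] w 91.8 ytool [ 0.145 -0.989 -0.   ] xtool [ 0.003  0.001 -1.   ]
shift mm [  5.2  79.6 125.2] turn 14.84
```

Request:
{"op": "step_arm", "data": {"targets": [[[0, 0.02, 0.03, 4], [0, 0.04, 0.06, 8], [0.003, 0.06, 0.09, 12], [0.005, 0.078, 0.12, 14.8], [0.005, 0.0796, 0.125, 14.8]]]}}

```text
time: 7.33
tool_pos: [496.0, -27.2, 149.9]
tcp_rot: [-0.053, 1.57, 2.971]
contact_force: [1.0, 0.6, 0.1]
grip_width: 91.6
```

Run:
```python
from h import *
go(500,-25,150,np.radians(83.5))
w=cap('wrist','w4'); c=w['color'][:,:,::-1]
print(proj(w,[[600,0,12],[594,-59,12],[528,7,12],[517,-46,12]]))
P=bydepth(w).reshape(-1,3);print('plate z',np.median(P[(w2b(P)[:,0]>-100)&(abs(P[:,2])<15)][:,2]))
b=w2b(P);m=(P[:,2]>55)&(P[:,2]<67)&(b[:,0]>40)&(b[:,0]<110)&(abs(b[:,1])<40);print('post',m.sum(),b[m].min(0),b[m].max(0)) if m.any() else 0
cv2.imwrite('pics/w4b.png',cv2.resize(c[:330,100:480],None,fx=1.8,fy=1.8,interpolation=cv2.INTER_CUBIC))
```

```text
pos [496.  -27.2 149.9] q6 1.48 F [1.  0.6 0.1] w 91.6 ytool [-0.117 -0.993 -0.   ] xtool [-0.001  0.    -1.   ]
shift mm [-0.1 -2.7 -3.7] turn -0.23
[[235.05591847  93.33952782]
 [299.87162121  92.24553691]
 [239.42726459 172.25429447]
 [294.33814793 177.0389924 ]]
plate z 5.560129445063777
post 1336 [ 57.56986253 -17.62342191] [79.82276397 17.93256522]
```

View pics/w4b.png

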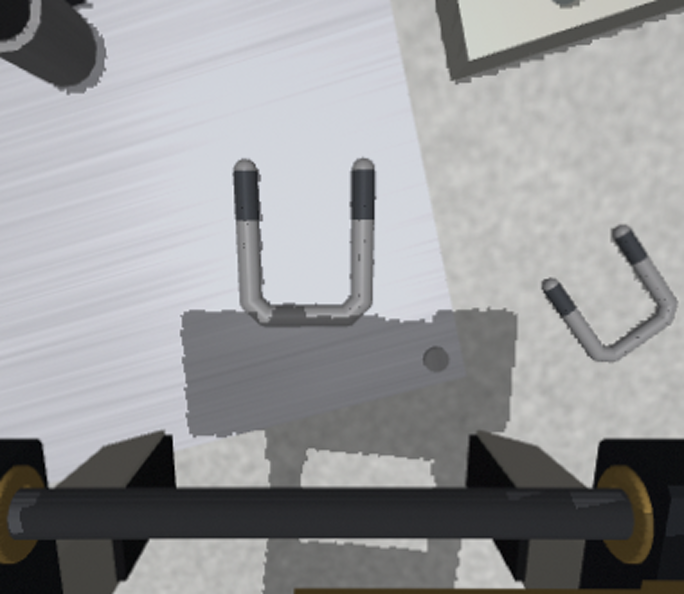

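Picture 7. The meant U-bolt has tips at (245,159) and (364,159), leg axes at (249,290) and (361,290), and its bow axis near row 314. The post stands seated, with its front edge at bracket x 57.6.

Run:
```python
from h import *
w=load('w4'); f=lambda L:np.array(L)/1.8+[100,0]
p=onplane(w,f([(245,159),(364,159),(249,290),(361,290),(272,314),(340,314)]),12)[:,:2];print(p.round(1))
print(np.linalg.norm(p[0]-p[1]),np.linalg.norm(p[2]-p[3]))
y=p[0]-p[1];yaw1=np.degrees(np.arctan2(-y[0],y[1]))
l=(p[0]+p[1]-p[2]-p[3])/2;yaw2=np.degrees(np.arctan2(l[1],l[0]));y=p[4]-p[5];yaw3=np.degrees(np.arctan2(-y[0],y[1]))
print(yaw1,yaw2,yaw3)
a=np.radians(yaw2);e=np.array([np.cos(a),np.sin(a)]);tips=(p[0]+p[1])/2;bow=(p[4]+p[5])/2
print('tips',tips,'bow',bow,'len',(tips-bow)@e)
g=tips-51*e;print('grasp',g,yaw2);go(*g,100,a+np.pi/2)
```

```text
[[604.1  -1.6]
 [597.1 -61.4]
 [538.8   6.4]
 [531.8 -53.6]
 [524.5  -4.1]
 [520.2 -40.9]]
60.24118745465399 60.421760728159406
-6.712307182018522 -6.9424189851360065 -6.7218160264073985
tips [600.57395388 -31.53405731] bow [522.35469391 -22.50915647] len 78.73662221026194
grasp [549.94787943 -25.36959578] -6.9424189851360065
pos [497.4 -26.5 150.3] q6 1.48 F [-0.1  0.7 -0.5] w 91.7 ytool [-0.115 -0.993 -0.001] xtool [ 0.001  0.001 -1.   ]
shift mm [ 50.4  -7.2 -52. ] turn 0.31
```

Request:
{"op": "step_arm", "data": {"targets": [[[0.01, -0.0072, -0.03, 0.3], [0.04, -0.0072, -0.052, 0.3], [0.075, -0.0072, -0.052, 0.3], [0.1, -0.0072, -0.052, 0.3], [0.11, -0.0072, -0.052, 0.3]]]}}

```text
time: 7.8
tool_pos: [548.8, -24.3, 36.7]
tcp_rot: [-0.269, 1.566, 2.753]
contact_force: [-0.3, 1.2, 0.7]
grip_width: 91.4
```

Run:
```python
from h import *
go(549.9,-25.4,8.5,np.radians(83.1))
```

```text
pos [548.8 -24.3  36.7] q6 1.51 F [-0.3  1.2  0.7] w 91.4 ytool [-0.12  -0.993 -0.001] xtool [-0.004  0.002 -1.   ]
shift mm [28.2  1.  -1.3] turn 0.03
```

Request:
{"op": "step_arm", "data": {"targets": [[[0.01, 0.001, -0.001, 0], [0.018, 0.001, -0.001, 0], [0.025, 0.001, -0.001, 0], [0.027, 0.001, -0.001, 0], [0.027, 0.001, -0.001, 0]]]}}

```text
time: 8.22
tool_pos: [549.9, -25.4, 10.0]
tcp_rot: [-0.306, 1.567, 2.716]
contact_force: [-0.6, -0.3, -0.8]
grip_width: 92.2
```

Request:
{"op": "step_arm", "data": {"targets": [[[0, 0, 0, 0], [0, 0, 0, 0], [0, 0, 0, 0], [0, 0, 0, 0], [0, 0, 0, 0]]], "jaw": 1}}

```text
time: 8.63
tool_pos: [550.3, -25.5, 10.7]
tcp_rot: [-0.395, 1.568, 2.627]
contact_force: [0.3, 0.2, 4.3]
grip_width: 70.9
```

Run:
```python
from h import *
go(549.9,-25.4,16,np.radians(83.1))
```

```text
pos [550.3 -25.5  10.7] q6 1.50 F [0.3 0.2 4.3] w 70.9 ytool [-0.119 -0.993 -0.001] xtool [-0.002  0.001 -1.   ]
shift mm [-5.3 -0.1  0.5] turn 0.04
```

The grip sits high on the bar (TCP z 10.7, bar axis at 12), so I'll regrip 3 mm lower.

Request:
{"op": "step_arm", "data": {"targets": [[[0, 0, 0, 0], [0, 0, 0, 0], [0, 0, 0, 0], [0, 0, 0, 0], [0.002, 0, 0, 0]]], "jaw": 0.1}}

```text
time: 9.05
tool_pos: [550.5, -25.6, 8.8]
tcp_rot: [-0.453, 1.568, 2.569]
contact_force: [-0.2, 0.8, -0.1]
grip_width: 82.4
```

Run:
```python
from h import *
go(549.9,-25.4,7.5,np.radians(83.1))
```

```text
pos [550.5 -25.6   8.8] q6 1.50 F [-0.2  0.8 -0.1] w 82.4 ytool [-0.119 -0.993 -0.001] xtool [-0.002  0.001 -1.   ]
shift mm [ 1.3 -0.1  0.6] turn 0.04
```

Request:
{"op": "step_arm", "data": {"targets": [[[0.001, 0, 0, 0], [0.0013, 0, 0, 0], [0.0013, 0, 0, 0], [0.0013, 0, 0, 0], [0.0013, 0, 0, 0]]]}}

```text
time: 9.47
tool_pos: [550.5, -25.5, 7.5]
tcp_rot: [-0.476, 1.569, 2.546]
contact_force: [-0.1, -0.0, 0.3]
grip_width: 82.6
```

Request:
{"op": "step_arm", "data": {"targets": [[[0, 0, 0, 0], [0, 0, 0, 0], [0, 0, 0, 0], [0, 0, 0, 0], [0, 0, 0, 0]]], "jaw": 1}}

```text
time: 9.88
tool_pos: [550.5, -25.6, 7.5]
tcp_rot: [-0.485, 1.569, 2.537]
contact_force: [-0.3, -0.1, 0.2]
grip_width: 70.8
```

Run:
```python
from h import *
go(549.9,-25.4,16,np.radians(83.1))
```

```text
pos [550.5 -25.6   7.5] q6 1.50 F [-0.3 -0.1  0.2] w 70.8 ytool [-0.119 -0.993 -0.001] xtool [-0.002  0.001 -1.   ]
shift mm [-8.5 -0.1  0.7] turn 0.04
```

Request:
{"op": "step_arm", "data": {"targets": [[[-0.003, 0, 0, 0], [-0.006, 0, 0, 0], [-0.009, 0, 0, 0], [-0.009, 0, 0, 0], [-0.009, 0, 0, 0]]]}}

```text
time: 10.3
tool_pos: [550.7, -25.6, 16.7]
tcp_rot: [-0.561, 1.569, 2.461]
contact_force: [-0.1, -0.6, -2.0]
grip_width: 70.9
```

Run:
```python
from h import *
x,y=b2w(-25,0);go(x,y,15,BY+np.pi/2)
```

```text
pos [550.7 -25.6  16.7] q6 1.50 F [-0.1 -0.6 -2. ] w 70.9 ytool [-0.119 -0.993 -0.001] xtool [-0.001  0.001 -1.   ]
shift mm [  1.8 -92.6  -4.2] turn -15.26
```

Fz is −2 N, which is the bolt's weight, so it is held.

Request:
{"op": "step_arm", "data": {"targets": [[[0, -0.025, 0, -3], [0, -0.05, 0, -7], [0, -0.075, -0.002, -11], [0, -0.09, -0.004, -15.2], [0, -0.0926, -0.0042, -15.2]]]}}

```text
time: 10.72
tool_pos: [566.2, 68.4, 16.8]
tcp_rot: [-1.23, 1.569, 2.063]
contact_force: [-0.6, 0.1, -2.5]
grip_width: 70.5
```

Run:
```python
from h import *
x,y=b2w(-25,0);go(x,y,15,BY+np.pi/2)
w=cap('wrist','w5'); c=w['color'][:,:,::-1]
cv2.imwrite('pics/w5b.png',cv2.resize(c[:330,100:480],None,fx=1.8,fy=1.8,interpolation=cv2.INTER_CUBIC))
```

```text
pos [566.2  68.4  16.8] q6 1.40 F [-0.6  0.1 -2.5] w 70.5 ytool [ 0.151 -0.989 -0.002] xtool [-0.001  0.002 -1.   ]
shift mm [1.8 2.5 0.7] turn 0.26
```

View pics/w5b.png

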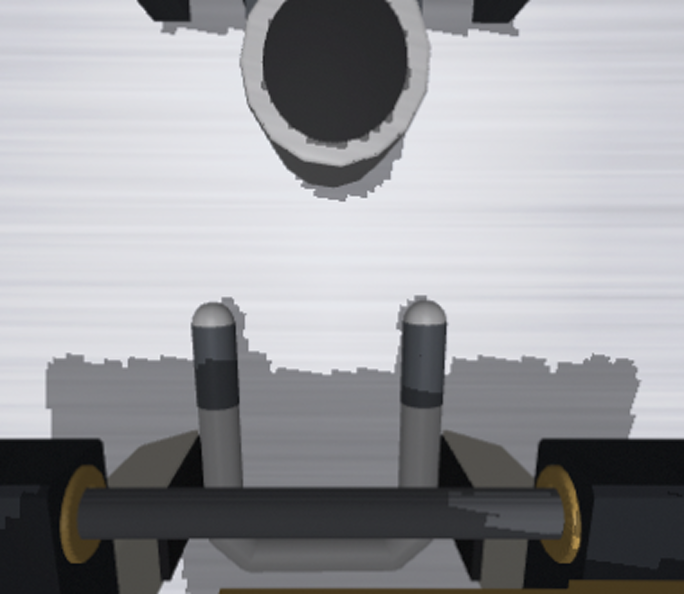

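Run:
```python
from h import *
w=load('w5'); f=lambda L:np.array(L)/1.8+[100,0]
for z in(20,22):
    p=onplane(w,f([(213,302),(425,300),(220,470),(419.5,470),(250,555),(395,555)]),z)[:,:2];b=w2b(p);print(b.round(1))
    y=p[0]-p[1];l=(p[0]+p[1]-p[2]-p[3])/2
    print(np.linalg.norm(y),'yaw tipline',np.degrees(np.arctan2(-y[0],y[1])),'legs',np.degrees(np.arctan2(l[1],l[0])),'mid',b[:2].mean(0),b[2:4].mean(0))
o=bot.get_obs();print('tcp b',w2b(o['tool_pos']),o['tool_pos'])
P=bydepth(w);b=w2b(P.reshape(-1,3));Q=P.reshape(-1,3)
m=(Q[:,2]>55)&(Q[:,2]<67)&(b[:,0]>40)&(b[:,0]<110)&(abs(b[:,1])<40);print('post',m.sum(),b[m].min(0),b[m].max(0))
L=(b[:,0]>5)&(b[:,0]<24)&(Q[:,2]>15)&(Q[:,2]<45)
for s in(1,-1):
    k=L&(s*b[:,1]>20)&(s*b[:,1]<45);print('leg top z',np.percentile(Q[k,2],[50,90]),'y',b[k,1].min(),b[k,1].max())
```

```text
[[ 26.1  33.2]
 [ 26.9 -26.9]
 [-25.8  33.5]
 [-25.4 -28.1]
 [-55.5  25.1]
 [-55.2 -21.7]]
60.10906715516557 yaw tipline 9.208962803484123 legs 8.89891180686014 mid [26.50787437  3.17879219] [-25.5831354    2.72519025]
[[ 26.3  32.8]
 [ 27.2 -26.5]
 [-24.8  33.1]
 [-24.5 -27.7]
 [-54.2  24.8]
 [-53.9 -21.4]]
59.33199379001083 yaw tipline 9.208962803484178 legs 8.898911806860125 mid [26.76443834  3.17187791] [-24.65315328   2.72414001]
tcp b [-24.70699089   1.67600959] [565.96322093  67.49875786  16.7001306 ]
post 8298 [ 57.87725108 -17.55316034] [86.49996434 18.21084506]
leg top z [26.4429567  27.65057177] y 26.979330868456405 39.30460901360073
leg top z [26.44663205 27.65985675] y -32.97014704541708 -20.283333437827224
```

Picture 8. The bolt is held level with tips at (213,302) and (425,300), 3.2 mm left of centre and turned 0.5° too far. I'll correct both while lowering.

Run:
```python
from h import *
x,y=b2w(-20,-0.6);go(x,y,9.5,np.radians(8.0)+np.pi/2)
```

```text
pos [566.   67.5  16.7] q6 1.41 F [-0.1 -0.3 -1.9] w 71.3 ytool [ 0.147 -0.989 -0.002] xtool [-0.001  0.001 -1.   ]
shift mm [ 7.2  2.3 -4.7] turn 0.44
```

Request:
{"op": "step_arm", "data": {"targets": [[[0.002, 0.001, -0.001, 0.2], [0.004, 0.0023, -0.003, 0.4], [0.006, 0.0023, -0.0047, 0.4], [0.007, 0.0023, -0.0047, 0.4], [0.007, 0.0023, -0.0047, 0.4]]]}}

```text
time: 11.18
tool_pos: [570.7, 65.2, 9.2]
tcp_rot: [-0.676, 1.568, 2.604]
contact_force: [-0.4, 0.4, -2.3]
grip_width: 71.0
```

```bash
cat >> h.py <<'E'
def legs(name,zc=None):
    w=cap('wrist',name); Q=bydepth(w).reshape(-1,3); b=w2b(Q); o=bot.get_obs(); t=w2b(o['tool_pos'])
    out=[]
    for lo in(14,32):
        r=[]
        for s in(1,-1):
            k=(b[:,0]-t[0]>lo)&(b[:,0]-t[0]<lo+18)&(b[:,0]<88)&(Q[:,2]>11)&(Q[:,2]<o['tool_pos'][2]+16)&(s*b[:,1]>20.5)&(s*b[:,1]<42)
            if k.sum()>50: r.append((np.percentile(b[k,1],2)+np.percentile(b[k,1],98))/2); print('x+%d'%lo,s,k.sum(),'y %.2f'%r[-1],'ztop %.1f'%np.percentile(Q[k,2],90))
        if len(r)==2: out.append(np.mean(r))
    if len(out)==2: print('mids',np.round(out,2),'yaw rel bracket deg %.2f'%np.degrees((out[1]-out[0])/18))
    print('tcp b',t.round(2))
E
python3 - <<'E'
from h import *
legs('w6'); x,y=b2w(20,-0.6);go(x,y,9.5,np.radians(8.0)+np.pi/2)
E
```

```text
x+14 1 771 y 28.58 ztop 20.0
x+14 -1 776 y -30.61 ztop 20.0
x+32 1 850 y 28.54 ztop 20.1
x+32 -1 860 y -30.63 ztop 20.0
mids [-1.02 -1.05] yaw rel bracket deg -0.09
tcp b [-20.28  -1.2 ]
pos [570.8  65.3   9.4] q6 1.41 F [ 0.4 -0.5 -2.1] w 71.1 ytool [ 0.139 -0.99  -0.002] xtool [-0.002  0.001 -1.   ]
shift mm [ -0.2  -0.9 -40.3] turn -0.03
```

Request:
{"op": "step_arm", "data": {"targets": [[[0, -0.0012, -0.01, 0], [0, -0.0013, -0.02, 0], [0, -0.0013, -0.03, 0], [0, -0.0013, -0.038, 0], [0, -0.0013, -0.04, 0]]]}}

```text
time: 11.65
tool_pos: [611.4, 72.0, 9.5]
tcp_rot: [-1.359, 1.569, 1.921]
contact_force: [-0.1, 0.5, -2.3]
grip_width: 70.8
```

Run:
```python
from h import *
legs('w7'); x,y=b2w(42,-0.15);go(x,y,9.5,np.radians(8.0)+np.pi/2)
w=load('w7');c=w['color'][:,:,::-1]
cv2.imwrite('pics/w7b.png',cv2.resize(c[:330,100:480],None,fx=1.8,fy=1.8,interpolation=cv2.INTER_CUBIC))
```

```text
x+14 1 771 y 29.39 ztop 20.4
x+14 -1 769 y -29.83 ztop 20.4
x+32 1 765 y 29.43 ztop 20.5
x+32 -1 857 y -29.88 ztop 20.4
mids [-0.22 -0.23] yaw rel bracket deg -0.02
tcp b [20.44 -0.48]
pos [610.9  72.    9.3] q6 1.42 F [ 0.9  0.4 -2.2] w 70.9 ytool [ 0.138 -0.99  -0.001] xtool [-0.001  0.001 -1.   ]
shift mm [ -0.2  -0.5 -21.6] turn -0.05
```

View pics/w7b.png

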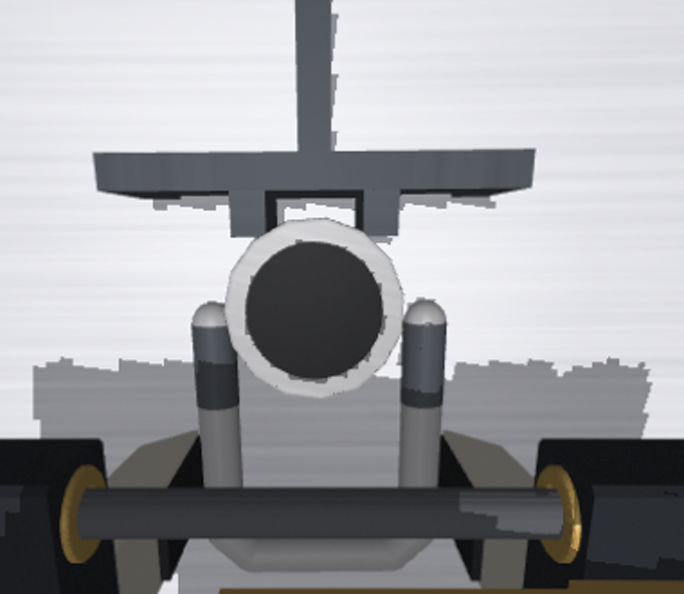

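Picture 9. The legs are on both sides of the post, with the upright's top back corners at (93,153) and (535,149) and the rib outer edges at columns 230 and 399. I'll recheck the bracket centre from this closer view before inserting.

Run:
```python
from h import *
w=load('w7'); f=lambda L:np.array(L)/1.8+[100,0]
b=w2b(onplane(w,f([(93,153),(535,149),(97,190),(533,187),(230,236),(399,236)]),40));print(b.round(2))
Q=bydepth(w).reshape(-1,3);b=w2b(Q)
m=(abs(Q[:,2]-40)<3)&(b[:,0]>98)&(b[:,0]<112)&(abs(b[:,1])<60);u=b[m];print(len(u),np.percentile(u,[.5,99.5],axis=0),np.polyfit(u[:,1],u[:,0],1))
m=(abs(Q[:,2]-40)<3)&(b[:,0]>91.5)&(b[:,0]<97)&(abs(b[:,1])<25);u=b[m];print(np.percentile(u,[.5,99.5],axis=0))
```

```text
[[107.62  48.09]
 [107.64 -47.71]
 [100.05  48.15]
 [ 99.9  -48.06]
 [ 90.1   19.33]
 [ 89.79 -18.91]]
5588 [[ 98.31865446 -47.15137146]
 [107.92068542  48.01922406]] [-3.36818541e-04  1.03664974e+02]
[[ 91.66348287 -18.53043772]
 [ 96.88295101  19.33121629]]
```

Request:
{"op": "step_arm", "data": {"targets": [[[0, -0.0006, -0.005, 0], [0, -0.0006, -0.01, 0], [0, -0.0006, -0.015, 0], [0, -0.0007, -0.02, 0], [0, -0.0007, -0.022, 0]]]}}

```text
time: 12.12
tool_pos: [633.5, 75.8, 9.4]
tcp_rot: [-1.481, 1.569, 1.8]
contact_force: [-0.4, -0.0, -2.0]
grip_width: 70.9
```

Run:
```python
from h import *
legs('w8'); x,y=b2w(66,0);go(x,y,9.5,np.radians(8.1)+np.pi/2)
```

```text
x+14 1 706 y 30.10 ztop 20.4
x+14 -1 747 y -29.31 ztop 20.3
x+32 1 597 y 29.87 ztop 20.4
x+32 -1 604 y -29.23 ztop 20.5
mids [0.39 0.32] yaw rel bracket deg -0.24
tcp b [ 4.336e+01 -1.000e-02]
pos [633.5  75.8   9.4] q6 1.43 F [-0.2  0.4 -2. ] w 71.1 ytool [ 0.138 -0.99  -0.001] xtool [-0.     0.001 -1.   ]
shift mm [ -0.1  -0.2 -22.6] turn -0.15
```

Request:
{"op": "step_arm", "data": {"targets": [[[0, -0.0002, -0.005, -0.1], [0, -0.0002, -0.01, -0.1], [0, -0.0002, -0.014, -0.1], [0, -0.0002, -0.018, -0.1], [0, -0.0002, -0.022, -0.1]]]}}

```text
time: 12.58
tool_pos: [655.7, 79.1, 9.3]
tcp_rot: [-1.413, 1.569, 1.869]
contact_force: [-0.9, 0.2, -2.1]
grip_width: 70.8
```

Run:
```python
from h import *
legs('w9'); x,y=b2w(81.5,0);go(x,y,9.5,np.radians(8.2)+np.pi/2)
```

```text
x+14 1 307 y 30.10 ztop 20.0
x+14 -1 302 y -29.24 ztop 20.0
tcp b [ 6.651e+01 -2.000e-02]
pos [656.5  79.1   9.4] q6 1.43 F [ 0.8 -0.7 -2.9] w 70.8 ytool [ 0.14  -0.99  -0.001] xtool [ 0.001  0.001 -1.   ]
shift mm [ -0.1  -0.1 -15. ] turn -0.15
```

The legs went through with no side force. Now the final push.

Request:
{"op": "step_arm", "data": {"targets": [[[0, -0.0001, -0.004, 0], [0, -0.0001, -0.008, 0], [0, -0.0001, -0.011, 0], [0, -0.0001, -0.013, 0], [0, -0.0001, -0.014, 0]]]}}

```text
time: 13.05
tool_pos: [670.6, 81.2, 9.4]
tcp_rot: [-2.256, 1.569, 1.026]
contact_force: [-1.6, -0.1, -3.0]
grip_width: 71.6
```

Run:
```python
from h import *
x,y=b2w(82,0);go(x,y,9.5,np.radians(8.2)+np.pi/2);print(w2b(bot.get_obs()['tool_pos']))
```

```text
pos [670.6  81.2   9.4] q6 1.44 F [-1.6 -0.1 -3. ] w 71.6 ytool [ 0.14  -0.99  -0.001] xtool [ 0.001  0.001 -1.   ]
shift mm [-0.1 -0.  -1.2] turn -0.15
[ 8.07979924e+01 -1.63318699e-02]
```

Request:
{"op": "step_arm", "data": {"targets": [[[0.001, 0, -0.001, 0], [0.0015, 0, -0.0015, 0], [0.0015, 0, -0.002, 0], [0.0015, 0, -0.0025, 0], [0.0015, 0, -0.0025, 0]]]}}

```text
time: 13.47
tool_pos: [671.0, 81.4, 7.5]
tcp_rot: [-0.36, 1.567, 2.923]
contact_force: [-8.4, -1.7, 2.8]
grip_width: 70.9
```

Run:
```python
from h import *
o=bot.get_obs();print(o['contact_force'],w2b(o['tool_pos']),o['tool_pos'][2],o['grip_width'])
```

```text
[-8.358501   -1.7332502   2.75148756] [8.12065533e+01 6.54578695e-02] 7.516688269608801 70.94008337673391
```

Request:
{"op": "step_arm", "data": {"targets": [[[0, 0, 0, 0], [0, 0, 0, 0], [0, 0, 0, 0], [0, 0, 0, 0], [0, 0, 0, 0]]], "jaw": 0}}

```text
time: 13.88
tool_pos: [671.4, 81.4, 7.8]
tcp_rot: [-0.456, 1.568, 2.826]
contact_force: [0.6, 1.0, -0.4]
grip_width: 91.6
```

Request:
{"op": "step_arm", "data": {"targets": [[[0, 0, 0, 0], [0, 0, 0, 0], [-0.01, 0, 0, 0], [-0.03, 0, 0, 0], [-0.06, 0, 0, 0]]]}}

```text
time: 14.3
tool_pos: [669.9, 81.3, 66.3]
tcp_rot: [-0.25, 1.562, 3.032]
contact_force: [0.6, 0.2, 0.1]
grip_width: 91.7
```

Request:
{"op": "step_arm", "data": {"targets": [[[-0.03, 0, 0.0, 0], [-0.06, 0, 0.02, 0], [-0.09, 0, 0.05, 0], [-0.1, 0, 0.08, 0], [-0.1, 0, 0.1, 0]]]}}

```text
time: 14.72
tool_pos: [571.3, 67.1, 171.5]
tcp_rot: [-0.505, 1.569, 2.778]
contact_force: [-0.2, -0.2, 0.9]
grip_width: 91.5
```

Run:
```python
from h import *
w=cap('wrist','w10'); o=bot.get_obs();print(o['contact_force'],o['tool_pos'])
Q=bydepth(w).reshape(-1,3);b=w2b(Q)
m=(Q[:,2]>56)&(Q[:,2]<66)&(b[:,0]>40)&(b[:,0]<110)&(abs(b[:,1])<30);print('post',m.sum(),b[m].min(0),b[m].max(0))
uv=proj(w,[[*b2w(51.8,0),12]])[0];print(uv)
x0=max(0,int(uv[0])-120);y0=max(0,int(uv[1])-120);print(x0,y0)
cv2.imwrite('pics/w10b.png',cv2.resize(w['color'][y0:y0+190,x0:x0+240,::-1],None,fx=3,fy=3,interpolation=cv2.INTER_CUBIC))
```

```text
[-1.18957284  1.12986376  0.01458737] [567.67230843  66.92190304 170.00595416]
post 1498 [ 58.26308539 -16.757332  ] [93.40489485 18.30642023]
[278.13231849 126.0526065 ]
158 6
```

View pics/w10b.png

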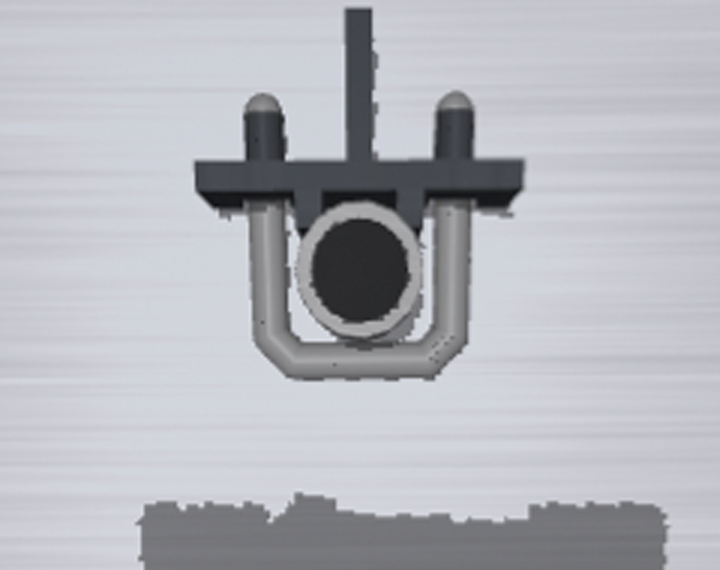

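Picture 10 shows the bow snug against the post, with its axis at about (361,360), and the leg ends through at (262,95) and (456,92). I'll check these numerically, then hand in.

Run:
```python
from h import *
w=load('w10'); f=lambda L:np.array(L)/3+[158,6]
b=w2b(onplane(w,f([(361,360.5),(262,94),(456,91.5),(270,300),(451,300)]),12)).round(2);print(b)
print('post centre',w2b(onplane(w,f([(360.5,269)]),61)),'upr',w2b(onplane(w,f([(195,161),(524,160)]),40)))
s=cap('scene','s2');a=load('scene0')
d=np.abs(s['color'].astype(int)-a['color']).sum(2)
for n,(x,y) in dict(carton=(415,218),jar=(397,255),tray=(196,215)).items(): print(n,(d[y-18:y+18,x-22:x+22]>60).sum())
```

```text
[[ 51.69  -0.2 ]
 [131.65  30.26]
 [131.96 -30.25]
 [ 71.09  29.81]
 [ 70.72 -30.08]]
post centre [[76.02166454 -0.16954828]] upr [[107.42052524  47.63384643]
 [107.08202709 -47.70189068]]
carton 0
jar 0
tray 0
```

Run:
```python
from h import *
print(bot.close_job()); print(bot.get_obs()['time'])
```

```text
the job is handed in; nothing more can be done
None
the job is handed in; nothing more can be done
```

The socket stands in the saddle and the U-bolt is home around it, with both legs through the two holes. I handed the job in at about 15 s of the 64 s allowed; no verdict is reported.

**What I did:** I stood the socket against both ribs (about 10 N at contact) and let go. I then gripped the U-bolt across both legs, squared it by wrist camera, and slid both legs in together until the bow met the socket at about 8 N. Then I released it and backed the arm off.

**Last checks (wrist picture after release, bracket frame):**

| Item | Measured (mm) | Should be (mm) |
|---|---|---|
| Bow | x 51.7, y −0.2 | x 51.8, y 0 |
| Leg ends | x about 131.8, y ±30.3 | past x 110 |
| Socket centre | x 76.0, y −0.2 | x 75.8, y 0 |

- **Squareness:** the U-bolt is square to the upright within about 0.5°.
- **Bystanders:** the scene picture shows no change at the carton, the jar or the tray.
- **Regrip:** my first grip on the U-bolt was too high on the bar, so I opened and took it 3 mm lower before lifting.
- **Small disagreement:** the gripper read about 71 mm across the 72 mm U-bolt; the camera's 60 mm leg spacing fits the size given.

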